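# Sweep the counted steel spacers into the tray's trough and shut its cover

## Task

On the counting tray, sweep the three grey steel spacers off the pale field and down into the trough along the tray's left side, pushing them with the fingertips and never picking one up; leave the brass-coloured spacer lying where it is. Then push the trough's hinged cover over and press it fully shut on top of them. Leave the other things on the bench as they stand.

Things in the scene. Friction and masses are not known exactly. Their poses are not given: they have to be found in the camera images.
- tray: grey counting tray fixed to the bench, 202 mm along x, 218 mm along y. Origin on the bench under it; x about away from the robot, +y (left) towards the trough, turned up to 0.15 rad. Its pale flat field is 38 mm above the bench, y = -105 to +40 mm, x = -98 to +98 mm, with 3 mm walls, rim 48 mm above the bench, on its near, far and right sides; the left side is an open edge
- trough_floor (a point): middle of the trough's flat floor, 12 mm above the bench, 88.5 mm along the tray's y. The trough runs the tray's whole length: from the field's open edge at y = +40 mm a smooth slope of 40 degrees leads 26 mm down to the floor at y = +71 mm; the outer wall is at y = +106.5 mm. All is slippery (friction about 0.15): spacers pushed over the edge slide down and lie flat
- cover (a joint): aluminium trough cover, 192 mm long plate, 77 mm from hinge to free edge, hinged on the trough's outer (left) rim. In rad: 0 = shut, level over the trough, upper face 42.5 mm above the bench; 1.57 = upright; 2.0 = its stop. Starts open, leaning outwards, at 1.7 to 1.95. Stiff hinge: it stays at any angle where it is left (about 0.6 N at the free edge moves it)
- cover_hinge (a point): middle of the cover's hinge line, 112 mm along the tray's y, 42.5 mm above the bench; the hinge line runs along the tray's x
- cover_edge (a point): middle of the cover's free edge, 77 mm from the hinge line; a small thumb tab 50 mm long stands 9 mm up there when the cover is shut
- steel_a_mid (a point): first steel spacer: thick ring, 34 mm outside, 12 mm high, plain grey steel, about 50 g, lying flat on the tray's field at the start; this point is its centre, half-way up (6 mm above the field). The four spacers lie in a row along the tray's x, 46 mm apart, in any order, centres 26 to 68 mm from the open edge
- steel_b_mid (a point): second steel spacer, the same: thick ring, 34 mm outside, 12 mm high, plain grey steel, about 50 g, lying flat on the tray's field at the start; this point is its centre, half-way up (6 mm above the field)
- steel_c_mid (a point): third steel spacer, the same: thick ring, 34 mm outside, 12 mm high, plain grey steel, about 50 g, lying flat on the tray's field at the start; this point is its centre, half-way up (6 mm above the field)
- brass_mid (a point): the brass-coloured spacer that stays: thick ring, 38 mm outside, 12 mm high, lying flat on the field among the steel ones; this point is its centre, half-way up
- calliper: grey digital calliper, 74 x 235 x 20 mm, lying beyond the tray; origin under its middle
- ring_flat: rusty flat ring, 58 mm across, 9 mm high, left of the cartons, nearer the robot than the tray; origin under its centre
- grease_pot: grease pot with a green lid, 63 mm across, 54 mm high, left and nearer the robot; origin under its centre
- marker: paint marker, 12 x 123 x 12 mm, lying to the right of the tray; origin under its middle
- dowel_pin: steel dowel pin standing on end, 21 mm across, 42 mm high; origin under its centre
- kit_box_2: carton 86 x 105 x 30 mm lying on another of the same size between the robot and the tray, its top 60 mm above the bench; origin under its centre

How it is judged:
By the outcome, as a careful person would: the job done as asked, in the order asked, and still so for the second after the job is handed in, with the robot touching nothing.
It also fails if it takes over 54 s, if anything falls off the work surface, if the arm or the gripper's body presses on something with over 40 N, if the wrist force passes 120 N, or if a joint passes its speed limit or range.

## Robot

A 6-joint arm with a two-finger parallel gripper is mounted at the origin on the work surface; the furniture and walls round the work are solid. World frame = base frame: x ahead of the robot, y to its left, z up, the work surface at z = 0. Lengths are in mm, angles in rad, forces in N, time in s.
With the tool pointing down it reaches from about 250 to 725 mm from the base axis. Payload 4 kg.
Tool frame: the origin (TCP) lies midway between the tips of the shut fingers; the grasp point (between the pads) lies 19 mm behind it; z points along the fingers, y is the direction in which the jaws open and shut (so a half turn about z gives the same grasp; the last joint's range is limited). The gripper opens to 85 mm and grips with 20 to 120 N. Pads are 22 mm wide; open, the fingers measure 114 mm over their backs; the gripper's body (76 mm by 85 mm) begins 54 mm behind the grasp point. The pads swing forward as they close: fully open they stand 13 mm farther back than shut.
Start: joints at [-1.233, 0.241, 0.005, 1.335, 0, 1.571], TCP at [165.704, -471.743, 231.306] pointing down, gripper open.
Joint ranges: [-2.72, 2.72], [-1.05, 1.87], [-1.09, 1.28], [-1.99, 2.15], [-1.42, 1.44], [-3.14, 3.14]. Speed limits (rad/s): [2.79, 2.79, 3.14, 3.14, 3.14, 3.14].

## Interface

Orientations are given as a 3x3 rotation matrix whose columns are the frame's x, y, z axes.
In Python, from workcell import readout, vision, robot gives the robot as it stands.
- The arm moves only by the shell command python3 -m handwheel 'ROWS' [OPENING] [FORCE]. ROWS is JSON, a list of rows, each a list of 6 numbers: the shift along the tool's x, y, z in cm, then the turn, a rotation vector about the tool's x, y, z in degrees. A call has 1 to 20 rows; each row shifts and turns the commanded pose from where the row before left it, along the tool's axes as they then stand; what a row does not reach is not made up. A row lasts 1/12 s, in which the tool goes at most 41.7 mm and 7.16 degrees, less where a joint would pass 70% of its speed; a pose out of reach is approached as far as the arm can. A call with a gripper value outside its range is refused whole. OPENING is the opening, from 0 (shut) to 1 (fully open), set as the call begins (- or left out, the last holds). The fingers move at their own pace and stop on an object; FORCE is the grip in N (left out, the last holds). Time passes only in rows, so rows that do not move let the fingers close. It gives the time, the measured TCP pose, the force and the opening at its end, in the units of the state.
- readout.get_obs(): the state, without advancing time (a new reading comes with each control period).
- vision.snapshot(name): name is "side" or "top"; returns a dict with "color" (420x560x3 uint8, blue, green, red), "range_z" (420x560 float32, mm along the optical axis (not along the pixel's ray), 0 where there is no reading), "fx", "fy", "cx", "cy" (pixels), "R" (3x3) and "t" (3): a world point X has camera coordinates R X + t. Camera axes: x right, y down, z forward; pixel columns grow to the right and rows downward; lengths in mm; the calibration is good to about 2 mm. A picture is of the moment at which its call begins.
- robot.finish_job(): hands the job in, once; it reports no verdict.
The state is a dict: "clock": time; "joints": joint angles; "dq": joint speeds; "joint_torque": joint torques, N m; "tool_pos": TCP position; "orientation": TCP orientation; "ft_force": force on the tool from outside, world axes, zero at the start; "torque": the same for the moment, N m; "finger_gap": opening from 0.0 (shut) to 1.0 (fully open).
Only numpy, scipy, OpenCV 4.12 (cv2) and the standard library are available. Lean on these libraries where they do the work, as an engineer would, in place of code of your own. Each camera call takes 0.05 s, during which the arm holds its last target.

## Working session

There is one attempt and no reset: what is moved stays moved. The work goes in short steps, Python scripts to look and compute and a shell command to move; the robot and the scene stay as the last step left them, time stands still between calls to the robot, and variables do not carry over. Pictures are saved under pics/ and viewed, and the job is handed in when it is done.

```bash
mkdir -p pics; ls; python3 - <<'E'
from workcell import readout, vision, robot
import cv2, numpy as np, pickle
for n in ("top","side"):
    s=vision.snapshot(n); cv2.imwrite(f"pics/{n}0.png",s["color"]); pickle.dump(s,open(f"{n}0.pkl","wb"))
    print(n,s["fx"],s["cx"],s["cy"],np.round(s["R"],3).tolist(),np.round(s["t"],1), "campos",np.round(-np.array(s["R"]).T@s["t"]))
print(readout.get_obs())
E
```

```text
pics
top 450.9909850139018 285.590545729342 204.01772448455478 [[-0.021, -1.0, 0.005], [-0.998, 0.02, -0.064], [0.064, -0.006, -0.998]] [ 180.2  542.4 1228.5] campos [ 466.  176. 1260.]
side 448.77251474392716 289.51885647075926 204.58357677525942 [[0.998, 0.058, -0.022], [0.014, -0.551, -0.835], [-0.06, 0.833, -0.551]] [-562.6  133.3  915.6] campos [ 615. -656.  603.]
{'clock': 0.1, 'joints': array([-1.23303910e+00,  2.41344064e-01,  3.85565283e-03,  1.33523680e+00,
       -3.90749290e-05,  1.57079165e+00]), 'dq': array([ 2.52869789e-05, -2.04505229e-03,  2.50268414e-03, -9.58289422e-04,
        3.37017318e-04,  1.76940338e-03]), 'joint_torque': array([ 7.83817768e-05, -3.73139763e+01,  2.53009593e+01,  1.09067673e-02,
       -6.09594576e-05, -1.96182761e-06]), 'tool_pos': array([ 165.48178249, -471.20462342,  230.4975406 ]), 'orientation': array([[ 9.43498653e-01,  3.31375670e-01, -6.76044094e-04],
       [ 3.31376358e-01, -9.43496923e-01,  1.80695127e-03],
       [-3.90658337e-05, -1.92888112e-03, -9.99998139e-01]]), 'ft_force': array([-0.04542417,  0.33917558,  0.14205707]), 'torque': array([ 0.02350417, -0.02929424,  0.00206132]), 'finger_gap': 0.9999573795381878}
```

View pics/top0.png

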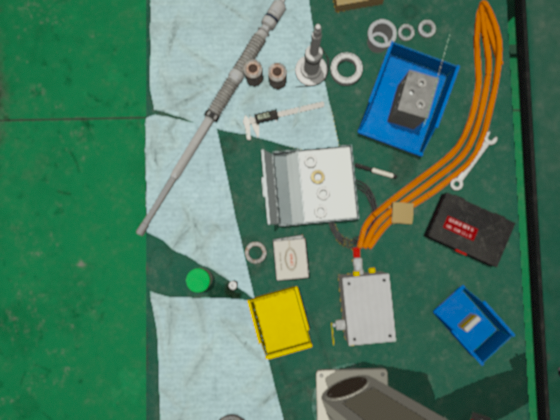

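View pics/side0.png

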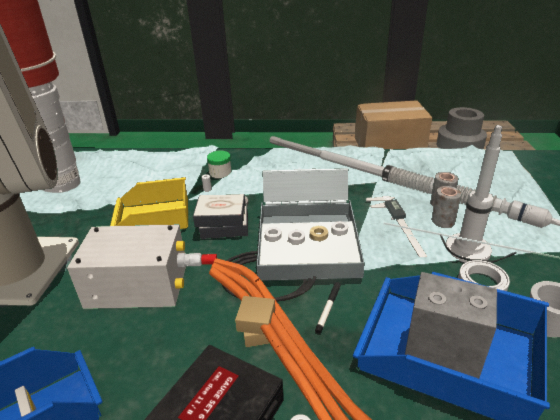

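The tray is at about (265-357, 147-227) in the top view, with the cover open on its left. The spacers are at about (311,163), (317,178; brass), (322,195) and a faint fourth one. I'll enlarge both views to see them better.

```bash
python3 - <<'E'
import cv2,pickle
s=pickle.load(open("top0.pkl","rb"))["color"];cv2.imwrite("pics/t1.png",cv2.resize(s[135:240,250:370],None,fx=5,fy=5,interpolation=cv2.INTER_CUBIC))
s=pickle.load(open("side0.pkl","rb"))["color"];cv2.imwrite("pics/s1.png",cv2.resize(s[160:285,250:370],None,fx=4.5,fy=4.5,interpolation=cv2.INTER_CUBIC))
E
```

```text
(no output)
```

View pics/t1.png

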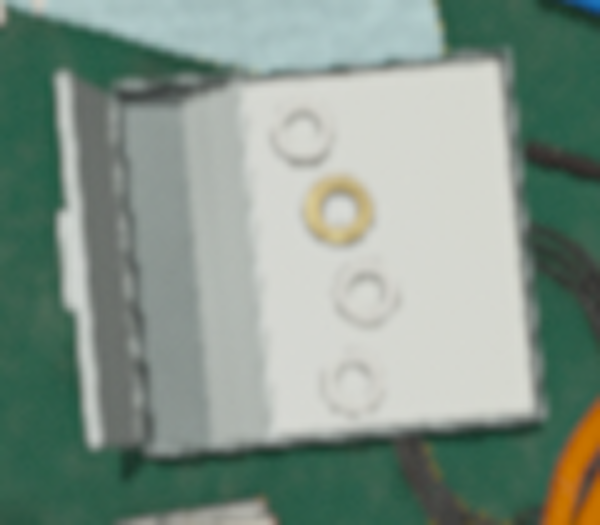

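View pics/s1.png

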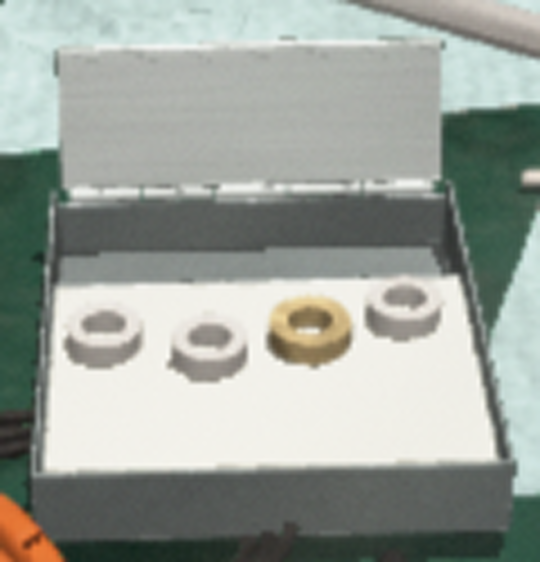

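```bash
cat > h.py <<'E'
import numpy as np,pickle
def ray(s,u,v,z):
    R=np.array(s["R"]);t=np.array(s["t"]);c=-R.T@t
    d=R.T@np.array([(u-s["cx"])/s["fx"],(v-s["cy"])/s["fy"],1.])
    return c+d*(z-c[2])/d[2]
E
python3 - <<'E'
from h import *
T=pickle.load(open("top0.pkl","rb"));S=pickle.load(open("side0.pkl","rb"))
t=lambda u,v,z: ray(T,250+(u+.5)/5-.5,135+(v+.5)/5-.5,z)
q=lambda u,v,z: ray(S,250+(u+.5)/4.5-.5,160+(v+.5)/4.5-.5,z)
for n,a,b in (("s1",(302,136),(403,297)),("brass",(338,210),(310,318)),("s2",(367,294),(209,336)),("s3",(352,383),(103,325))):
    print(n,t(*a,50).round(1),q(*b,50).round(1))
print("edge top",t(243,80,38),t(270,435,38))
print("rim FR, NR",t(505,58,48),t(540,418,48), "side FR NR",q(513,465,48),q(33,468,48))
print("hinge",t(122,90,42.5),t(150,455,42.5),"side",q(62,195,42.5),q(440,190,42.5))
print("side edge",q(55,285,38),q(465,280,38))
print("cover free",t(65,72,118),t(95,448,118), q(58,45,118),q(441,42,118))
R=np.array(T["R"]);c=-R.T@T["t"]
for u,v in [(62,100),(90,430),(95,150),(115,400),(160,250),(450,250)]:
    uu=250+u//5;vv=135+v//5;z=T["range_z"][vv,uu]; p=R.T@(np.array([(uu-T["cx"])/T["fx"]*z,(vv-T["cy"])/T["fy"]*z,z])-T["t"]);print(u,v,p.round(1))
E
```

```text
s1 [656.9 100.9  50. ] [662.3 103.1  50. ]
brass [616.2  82.4  50. ] [619.4  85.6  50. ]
s2 [570.4  67.9  50. ] [574.   70.7  50. ]
s3 [522.6  77.3  50. ] [525.3  77.6  50. ]
edge top [690.33067717 131.71299002  38.        ] [495.87483332 121.41712007  38.        ]
rim FR, NR [697.76502719 -10.56800957  48.        ] [501.80623646 -23.57628538  48.        ] side FR NR [703.87563783 -11.12510947  48.        ] [504.59483878 -19.50726379  48.        ]
hinge [685.29881465 197.94056059  42.5       ] [486.30478325 186.58951591  42.5       ] side [493.34170457 196.51429016  42.5       ] [684.71097753 205.80048113  42.5       ]
side edge [497.40746115 124.69652906  38.        ] [693.27932344 134.15487478  38.        ]
cover free [681.5586512 225.5731299 118.       ] [489.14608713 213.71066335 118.        ] [493.25848554 217.00672292 118.        ] [682.39412584 223.49994213 118.        ]
62 100 [666.8 227.6 113.9]
90 430 [497.4 215.2 113.2]
95 150 [646.1 211.1  77.8]
115 400 [513.7 203.   80.4]
160 250 [599.3 178.   12.9]
450 250 [593.5  19.9  37.9]
```

```bash
cat >> h.py <<'E'
O=np.array([597,89.]);YAW=.055
ex=np.array([np.cos(YAW),np.sin(YAW)]);ey=np.array([-ex[1],ex[0]])
def tray(p): d=np.array(p[:2])-O; return np.array([d@ex,d@ey,p[2]])
def world(a): return np.r_[O+a[0]*ex+a[1]*ey,a[2]]
def delta(tgt):
    from workcell import readout
    o=readout.get_obs();p=np.array(o["tool_pos"]);R=np.array(o["orientation"])
    print("clk",o["clock"],"tray tcp",tray(p).round(1),"F",np.round(o["ft_force"],1),"gap",round(o["finger_gap"],2),"yaw",np.degrees(np.arctan2(R[1,0],R[0,0])).round(2))
    print("delta tool cm",(R.T@(world(tgt)-p)/10).round(2))
E
python3 -m handwheel '[[0,0,0,0,0,5.4],[0,0,0,0,0,5.4],[0,0,0,0,0,5.4],[0,0,0,0,0,0]]' 0
python3 -c "
from h import *
for n,p in (('s1',(659.5,102,50)),('br',(618,84,50)),('s2',(572,69.3,50)),('s3',(524,77.5,50))): print(n,tray(p).round(1))
delta([-26,-64,90])"
```

```text
clock: 0.43
tool_pos: [165.6, -471.4, 230.8]
orientation: [[0.999, 0.054, -0.0], [0.054, -0.999, 0.001], [-0.0, -0.001, -1.0]]
ft_force: [-0.4, -0.9, -0.5]
finger_gap: 0.452
s1 [63.1  9.5 50. ]
br [20.7 -6.1 50. ]
s2 [-26.  -18.3  50. ]
s3 [-73.5  -7.5  50. ]
clk 0.4333 tray tcp [-461.6 -535.8  230.8] F [-0.4 -0.9 -0.5] gap 0.45 yaw 3.07
delta tool cm [ 43.49 -47.23  14.12]
```

```bash
python3 -m handwheel '[[2.4,-2.6,0,0,0,0],[2.4,-2.6,0,0,0,0],[2.4,-2.6,0,0,0,0],[2.4,-2.6,0,0,0,0],[2.4,-2.6,0,0,0,0],[2.4,-2.6,0,0,0,0],[2.4,-2.6,0,0,0,0],[2.4,-2.6,0,0,0,0],[2.4,-2.6,0,0,0,0],[2.4,-2.6,0,0,0,0],[2.4,-2.6,0,0,0,0],[2.4,-2.6,0,0,0,0],[2.4,-2.6,0,0,0,0],[2.4,-2.6,0,0,0,0],[2.4,-2.6,0,0,0,0],[2.4,-2.6,0,0,0,0],[2.4,-2.6,0,0,0,0],[2.4,-2.6,0,0,0,0],[0,0,0,0,0,0],[0,0,0,0,0,0]]' 0
python3 -c "
from h import *
delta([-26,-64,90])"
```

```text
clock: 2.1
tool_pos: [571.7, 20.9, 230.0]
orientation: [[0.998, 0.06, -0.002], [0.06, -0.998, -0.0], [-0.002, 0.0, -1.0]]
ft_force: [-0.4, -0.2, 0.7]
finger_gap: 0.001
clk 2.1 tray tcp [-29.1 -66.6 230. ] F [-0.4 -0.2  0.7] gap 0.0 yaw 3.45
delta tool cm [ 0.33 -0.26 14.  ]
```

```bash
python3 -m handwheel '[[0.3,0,3,0,0,0.3],[0,0,3.5,0,0,0],[0,0,3.5,0,0,0],[0,0,3.5,0,0,0],[0,0,3,0,0,0],[0,0,1.2,0,0,0],[0,0,0,0,0,0],[0,0,0,0,0,0]]' 0
python3 - <<'E'
from h import *
from workcell import vision
import cv2
delta([-26,-64,42])
s=vision.snapshot("side");cv2.imwrite("pics/s2.png",cv2.resize(s["color"][140:285,230:390],None,fx=4.5,fy=4.5,interpolation=cv2.INTER_CUBIC))
E
```

```text
clock: 2.77
tool_pos: [573.1, 18.4, 54.0]
orientation: [[0.999, 0.049, -0.002], [0.049, -0.999, -0.0], [-0.002, 0.0, -1.0]]
ft_force: [0.8, -0.6, 0.5]
finger_gap: 0.0
clk 2.7667 tray tcp [-27.7 -69.2  54. ] F [ 0.8 -0.6  0.5] gap 0.0 yaw 2.82
delta tool cm [ 0.17 -0.52  1.2 ]
```

View pics/s2.png

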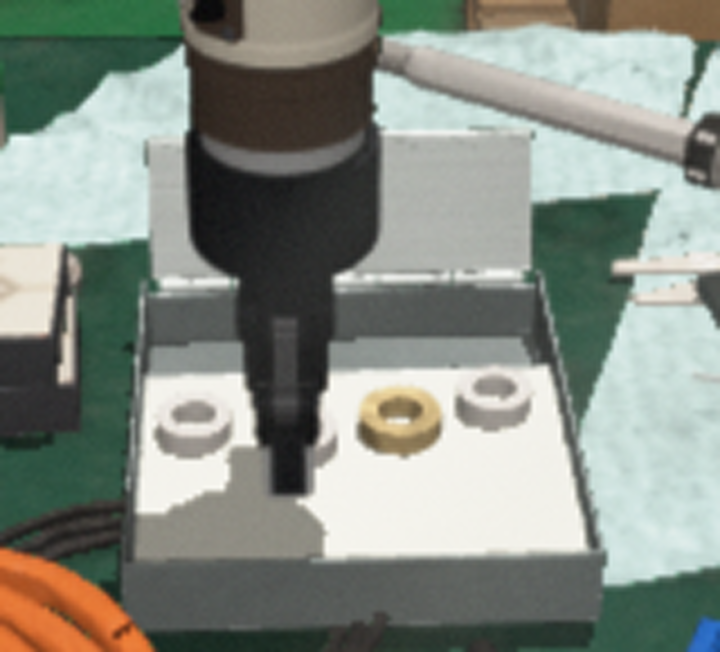

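```bash
python3 - <<'E'
from h import *
S=pickle.load(open("side0.pkl","rb"))
print(tray(ray(S,230+290/4.5-.4,140+493/4.5-.4,54)), tray(ray(S,230+299/4.5-.4,140+426/4.5-.4,50)))
for u in (268,312): print(tray(ray(S,230+u/4.5-.4,140+493/4.5-.4,54)))
E
```

```text
[-28.30225778 -69.50888374  54.        ] [-24.01697573 -16.92123167  50.        ]
[-37.74214159 -69.2813828   54.        ]
[-18.86951558 -69.73621257  54.        ]
```

```bash
python3 -m handwheel '[[0.25,0,1.2,0,0,0],[0,0,0,0,0,0],[0,-1,0,0,0,0],[0,-1,0,0,0,0],[0,-1,0,0,0,0],[0,-1,0,0,0,0],[0,-1,0,0,0,0],[0,-1,0,0,0,0],[0,-1,0,0,0,0],[0,-1,0,0,0,0],[0,-1,0,0,0,0],[0,0,0,0,0,0],[0,0,0,0,0,0]]' 0
python3 - <<'E'
from h import *
from workcell import vision
import cv2
delta([-26,-64,42])
s=vision.snapshot("side");cv2.imwrite("pics/s3.png",cv2.resize(s["color"][140:285,230:390],None,fx=4.5,fy=4.5,interpolation=cv2.INTER_CUBIC))
s=vision.snapshot("top");cv2.imwrite("pics/t3.png",cv2.resize(s["color"][135:240,250:370],None,fx=5,fy=5,interpolation=cv2.INTER_CUBIC))
E
```

```text
clock: 3.9
tool_pos: [573.2, 72.4, 43.4]
orientation: [[0.994, 0.111, -0.003], [0.111, -0.993, 0.03], [-0.0, -0.03, -1.0]]
ft_force: [-0.6, -0.6, -0.2]
finger_gap: -0.001
clk 3.9 tray tcp [-24.7 -15.2  43.4] F [-0.6 -0.6 -0.2] gap -0.0 yaw 6.36
delta tool cm [-0.4   4.87 -0.01]
```

View pics/s3.png

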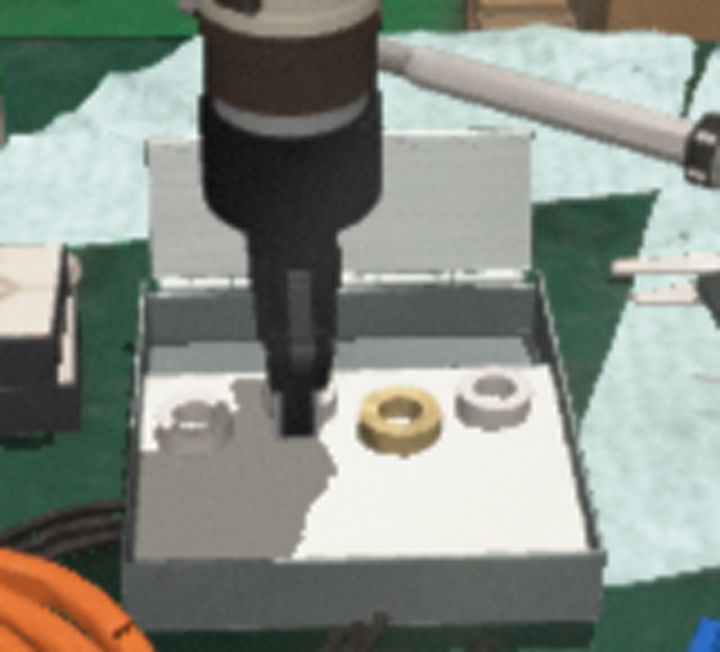

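View pics/t3.png

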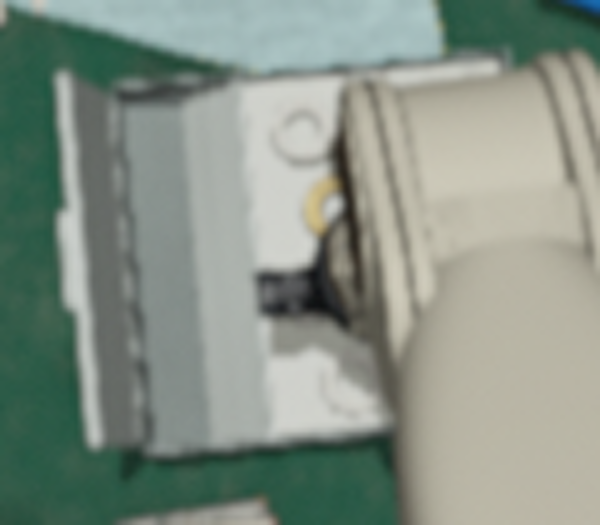

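```bash
python3 - <<'E'
from h import *
from workcell import vision
import cv2
delta([-26,22,42])
s=vision.snapshot("side");cv2.imwrite("pics/s4.png",cv2.resize(s["color"][140:285,230:390],None,fx=4.5,fy=4.5,interpolation=cv2.INTER_CUBIC))
s=vision.snapshot("top");cv2.imwrite("pics/t4.png",cv2.resize(s["color"][135:240,250:370],None,fx=5,fy=5,interpolation=cv2.INTER_CUBIC))
delta([-26,22,42])
E
```

```text
clk 4.0 tray tcp [-24.7 -15.6  43.4] F [-1.1  0.2 -0.2] gap -0.0 yaw 6.33
delta tool cm [ 0.08 -3.76  0.25]
clk 4.1 tray tcp [-24.7 -15.7  43.3] F [-0.2 -0.7  0.1] gap -0.0 yaw 6.31
delta tool cm [ 0.08 -3.77  0.25]
```

View pics/s4.png

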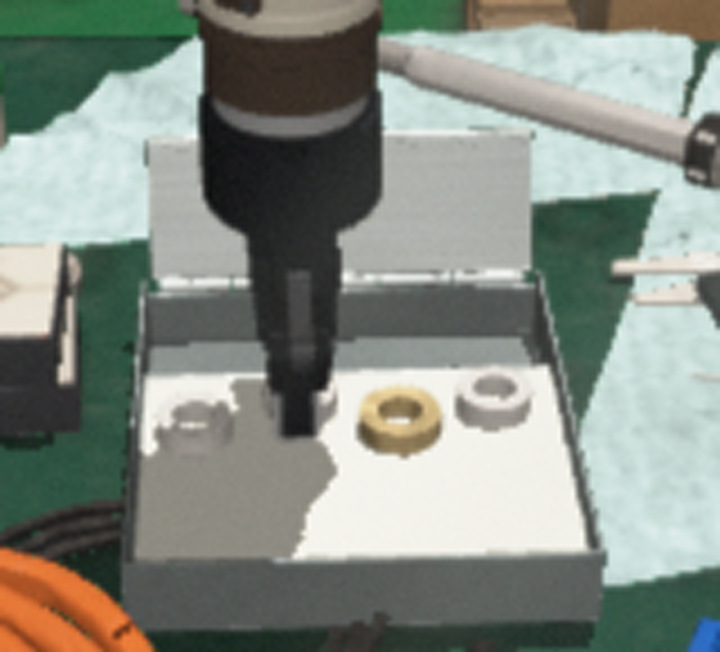

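View pics/t4.png

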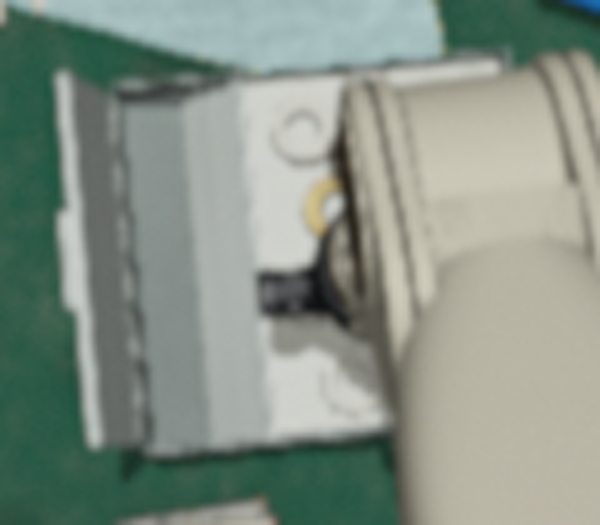

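```bash
python3 - <<'E'
from h import *
from workcell import readout
import pickle
T=pickle.load(open("top0.pkl","rb"));S=pickle.load(open("side0.pkl","rb"))
for z in (43,100,170): print(z,[tray(ray(T,250+u/5-.4,135+v/5-.4,z)).round(1) for u,v in ((258,292),(318,292),(258,270),(258,315))])
print(tray(ray(S,230+298/4.5-.4,140+437/4.5-.4,43)))
print(tray(ray(S,230+300/4.5-.4,140+398/4.5-.4,50)))
print(readout.get_obs()["joints"].round(3))
E
```

```text
43 [array([-21.6,  38.6,  43. ]), array([-24. ,   6.2,  43. ]), array([-9.7, 37.7, 43. ]), array([-34.1,  39.6,  43. ])]
100 [array([-26.5,  41.2, 100. ]), array([-28.8,  10.3, 100. ]), array([-15.1,  40.3, 100. ]), array([-38.4,  42.1, 100. ])]
170 [array([-32.5,  44.4, 170. ]), array([-34.7,  15.4, 170. ]), array([-21.8,  43.6, 170. ]), array([-43.7,  45.3, 170. ])]
[-24.56001654 -15.9296928   43.        ]
[-23.36205637   4.34263528  50.        ]
[ 0.109  0.536 -0.072  0.964  0.03   3.141]
```

```bash
python3 -m handwheel '[[0,1,0,0,0,0],[0,1,-2,0,0,0],[0,0,-3,0,0,-7],[0,0,-2,0,0,-7],[0,0,0,0,0,-7],[0,0,0,0,0,-7],[0,0,0,0,0,-7],[0,0,0,0,0,-7],[0,0,0,0,0,-7],[0,0,0,0,0,-7],[0,0,0,0,0,-7],[0,0,0,0,0,-7],[0,0,0,0,0,-7],[0,0,0,0,0,-7],[0,0,0,0,0,-7]]' 0
python3 -m handwheel '[[0,0,0,0,0,-7],[0,0,0,0,0,-7],[0,0,0,0,0,-7],[0,0,0,0,0,-7],[0,0,0,0,0,-7],[0,0,0,0,0,-7],[0,0,0,0,0,-7],[0,0,0,0,0,-7],[0,0,0,0,0,-7],[0,0,0,0,0,-7],[0,0,0,0,0,-7],[0,0,0,0,0,-7],[0,0,0,0,0,0],[0,0,0,0,0,0]]' 0
python3 - <<'E'
from h import *
from workcell import readout
delta([-25,-45,41.5]); o=readout.get_obs();print(o["joints"].round(3),np.degrees(o["orientation"].T@[0,0,-1]).round(2))
E
```

```text
clock: 5.35
tool_pos: [575.7, 49.2, 112.7]
orientation: [[-0.133, 0.991, -0.003], [0.991, 0.133, 0.029], [0.03, 0.0, -1.0]]
ft_force: [-0.4, -0.0, -0.1]
finger_gap: 0.003
clock: 6.52
tool_pos: [575.6, 49.5, 112.7]
orientation: [[-1.0, -0.019, -0.004], [-0.019, 0.999, 0.03], [0.003, 0.03, -1.0]]
ft_force: [0.6, 0.3, 0.6]
finger_gap: -0.002
clk 6.5167 tray tcp [-23.5 -38.3 112.7] F [0.6 0.3 0.6] gap -0.0 yaw -178.89
delta tool cm [ 0.1  -0.89  7.1 ]
[0.07  0.468 0.017 1.121 0.03  0.051] [-0.17 -1.7  57.27]
```

```bash
python3 -m handwheel '[[0.1,-0.5,0,1.7,-0.2,-2],[0,0,3.5,0,0,0],[0,0,3.5,0,0,0],[0,0,0,0,0,0],[0,0,0,0,0,0],[0,0,0,0,0,0]]' 0
python3 - <<'E'
from h import *
from workcell import readout
delta([-25,22,41.5]); o=readout.get_obs();print(o["joints"].round(3),np.degrees(o["orientation"].T@[0,0,-1]).round(2))
E
```

```text
clock: 7.02
tool_pos: [574.6, 45.0, 42.6]
orientation: [[-0.998, -0.056, 0.0], [-0.056, 0.998, 0.0], [-0.0, 0.0, -1.0]]
ft_force: [-1.1, -0.3, 0.5]
finger_gap: 0.001
clk 7.0167 tray tcp [-24.8 -42.7  42.6] F [-1.1 -0.3  0.5] gap 0.0 yaw -176.77
delta tool cm [0.01 6.47 0.11]
[ 0.078  0.534 -0.077  0.96   0.     0.022] [ 2.00e-02 -1.00e-02  5.73e+01]
```

Squared up. Next is the push for the first ring.

```bash
python3 -m handwheel '[[0,1,0,0,0,0],[0,1,0,0,0,0],[0,1,0,0,0,0],[0,1,0,0,0,0],[0,1,0,0,0,0],[0,1,0,0,0,0],[0,0.5,0,0,0,0],[0,0,0,0,0,0],[0,0,0,0,0,0]]' 0
cat > look.py <<'E'
from h import *
from workcell import vision,readout
import cv2,sys
k=sys.argv[1]
s=vision.snapshot("side");a=cv2.resize(s["color"][140:285,230:390],None,fx=2.5,fy=4,interpolation=cv2.INTER_CUBIC)
a=cv2.resize(s["color"][140:285,230:390],(480,435),interpolation=cv2.INTER_CUBIC)
t=vision.snapshot("top");b=cv2.resize(t["color"][135:240,260:365],(320,320),interpolation=cv2.INTER_CUBIC)
im=np.zeros((435,800,3),np.uint8);im[:,:480]=a;im[:320,480:]=b
cv2.imwrite(f"pics/{k}.png",im);pickle.dump((s,t),open(f"{k}.pkl","wb"))
delta([float(x) for x in sys.argv[2:5]])
E
python3 look.py l1 -25 22 41.5
```

```text
clock: 7.77
tool_pos: [570.8, 110.6, 42.4]
orientation: [[-0.998, -0.059, 0.001], [-0.059, 0.998, 0.0], [-0.001, -0.0, -1.0]]
ft_force: [-0.4, -0.2, 0.6]
finger_gap: 0.003
clk 7.8667 tray tcp [-25.   22.3  42.3] F [-0.5  0.  -0. ] gap 0.0 yaw -176.68
delta tool cm [-0.   -0.03  0.08]
```

View pics/l1.png

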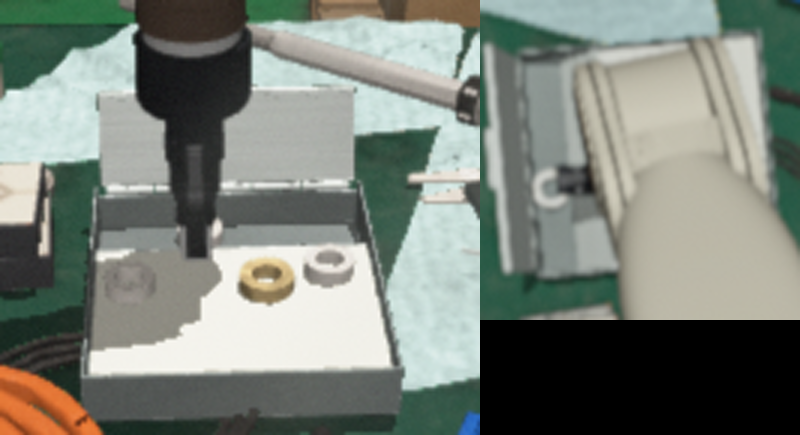

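The first ring is now in the trough, near (548,187) in the top view. s3 is next.

```bash
python3 -m handwheel '[[0,0,-3,0,0,0],[0,-3,0,0,0,0],[1.5,-3,0,0,0,0],[3.2,-0.5,0,0,0,0],[0,0,0,0,0,0],[0,0,0,0,0,0],[0,0,0,0,0,0]]' 0
python3 look.py l2 -72 -43 42
```

```text
clock: 8.45
tool_pos: [528.4, 42.0, 72.9]
orientation: [[-0.998, -0.057, 0.002], [-0.057, 0.998, 0.0], [-0.002, 0.0, -1.0]]
ft_force: [0.8, 0.8, 1.5]
finger_gap: -0.004
clk 8.55 tray tcp [-70.1 -42.5  73.1] F [-0.3 -0.2 -0.2] gap -0.0 yaw -176.66
delta tool cm [ 0.2  -0.05  3.11]
```

View pics/l2.png

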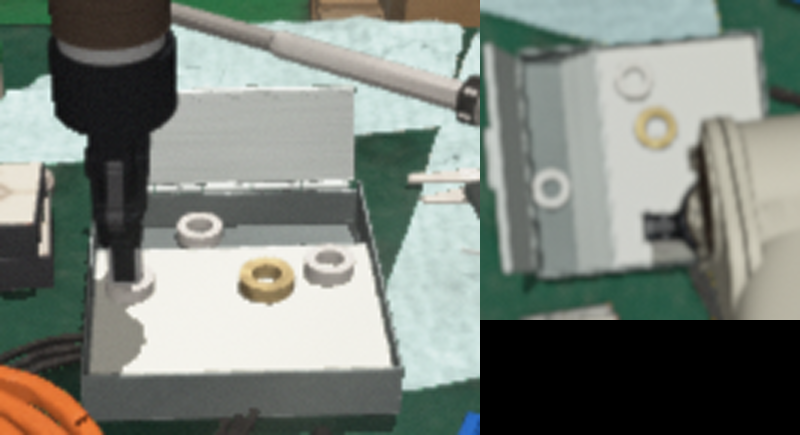

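```bash
python3 -m handwheel '[[0.2,-0.4,3.1,0,0,0],[0,0,0,0,0,0],[0,0,0,0,0,0],[0,1,0,0,0,0],[0,1,0,0,0,0],[0,1,0,0,0,0],[0,1,0,0,0,0],[0,1,0,0,0,0],[0,1,0,0,0,0],[0,1,0,0,0,0],[0,0,0,0,0,0],[0,0,0,0,0,0]]' 0
python3 look.py l3 -72 22 42
```

```text
clock: 9.55
tool_pos: [522.0, 109.0, 41.6]
orientation: [[-0.998, -0.06, 0.001], [-0.06, 0.998, 0.0], [-0.001, -0.0, -1.0]]
ft_force: [-0.1, -0.6, 0.3]
finger_gap: 0.003
clk 9.65 tray tcp [-73.8  23.2  41.5] F [-0.1 -0.9 -0.7] gap 0.0 yaw -176.67
delta tool cm [-0.18 -0.12 -0.05]
```

View pics/l3.png

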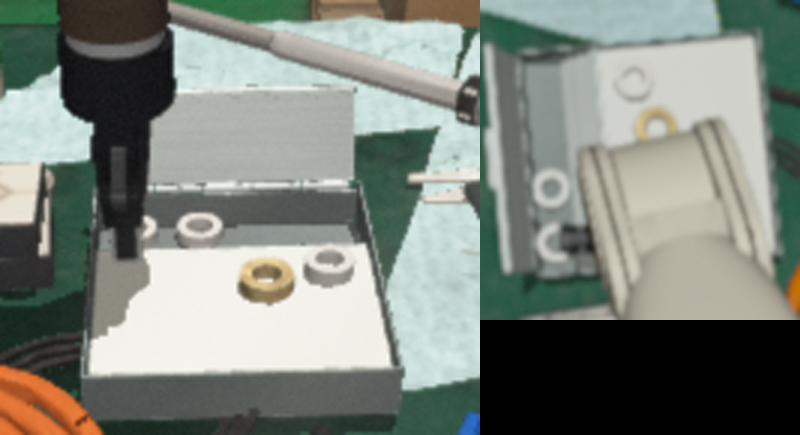

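```bash
python3 -m handwheel '[[0,0,-3.5,0,0,0],[-2.9,-2.2,0,0,0,0],[-3.5,-2,0,0,0,0],[-3.5,-1.2,0,0,0,0],[-3,0,0,0,0,0],[-1,0,0,0,0,0],[0,0,0,0,0,0],[0,0,0,0,0,0],[0,0,0,0,0,0]]' 0
python3 look.py l4 65 -30 42
```

```text
clock: 10.4
tool_pos: [662.6, 62.0, 76.2]
orientation: [[-0.998, -0.058, -0.001], [-0.058, 0.998, -0.0], [0.001, 0.0, -1.0]]
ft_force: [-0.1, -0.0, 0.2]
finger_gap: -0.001
clk 10.5 tray tcp [ 64.1 -30.2  76.7] F [0.7 0.1 0.1] gap 0.0 yaw -176.67
delta tool cm [-0.09  0.02  3.47]
```

View pics/l4.png

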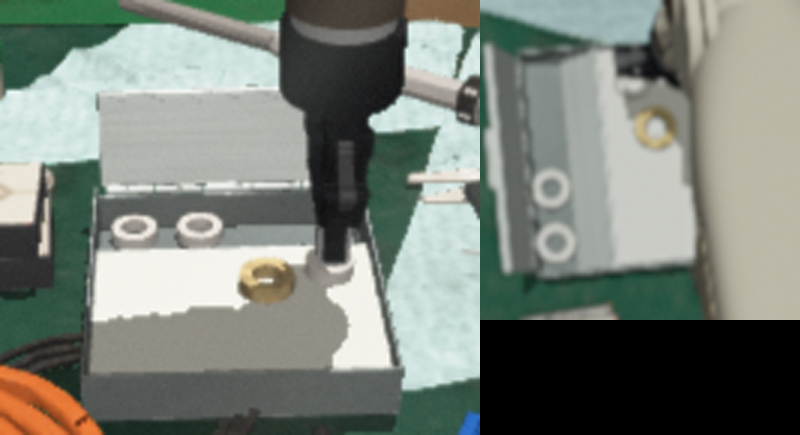

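```bash
python3 -m handwheel '[[-0.1,0,2,0,0,0],[0,0,1.5,0,0,0],[0,0,0,0,0,0],[0,0,0,0,0,0],[0,1,0,0,0,0],[0,1,0,0,0,0],[0,1,0,0,0,0],[0,1,0,0,0,0],[0,1,0,0,0,0],[0,0.3,0,0,0,0],[0,0,0,0,0,0],[0,0,0,0,0,0]]' 0
python3 look.py l5 65 22 42
```

```text
clock: 11.5
tool_pos: [661.7, 115.9, 41.5]
orientation: [[-0.998, -0.059, 0.001], [-0.059, 0.998, -0.0], [-0.001, -0.0, -1.0]]
ft_force: [0.1, -0.3, 0.3]
finger_gap: -0.0
clk 11.6 tray tcp [66.1 22.5 41.5] F [-0.9 -0.2 -0.7] gap -0.0 yaw -176.69
delta tool cm [ 0.11 -0.05 -0.05]
```

View pics/l5.png

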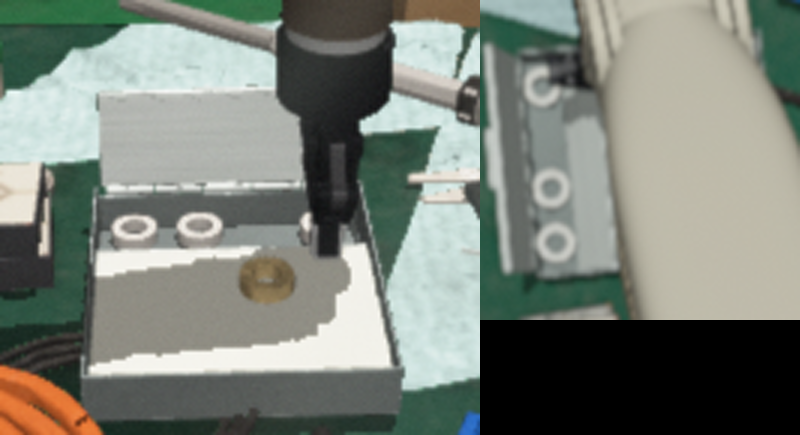

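All three are in the trough and the brass one hasn't moved. I'll lift and cross over to the outside of the cover.

```bash
python3 -m handwheel '[[0,0,-3.5,0,0,0],[0,0,-3.5,0,0,0],[0,0,-3.5,0,0,0],[0,0,-3.5,0,0,0],[0,0,-3,0,0,0],[1.6,3,0,0,0,0],[1.6,3,0,0,0,0],[1.6,3,0,0,0,0],[1.6,3,0,0,0,0],[0.2,3.3,0,0,0,0],[0,0,0,0,0,0],[0,0,0,0,0,0],[0,0,0,0,0,0]]' 0
python3 look.py l6 0 175 95
```

```text
clock: 12.68
tool_pos: [587.0, 263.7, 211.5]
orientation: [[-0.998, -0.058, 0.001], [-0.058, 0.998, -0.0], [-0.001, -0.001, -1.0]]
ft_force: [-0.2, -0.4, -0.1]
finger_gap: -0.003
clk 12.7833 tray tcp [  0.  174.1 211.5] F [-0.3  0.1 -0.8] gap -0.0 yaw -176.78
delta tool cm [1.000e-02 1.000e-01 1.165e+01]
```

View pics/l6.png

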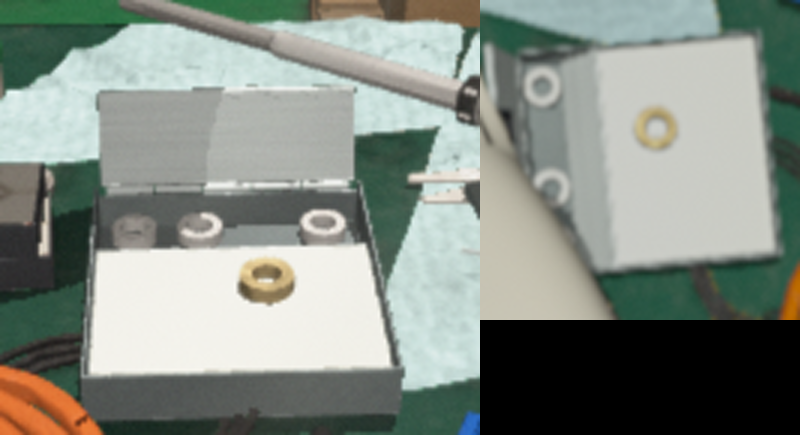

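```bash
python3 -m handwheel '[[0,0,3.5,0,0,0],[0,0,3.5,0,0,0],[0,0,3,0,0,0],[0,0,1.1,0,0,0],[0,0,0,0,0,0],[0,-1,0,0,0,0],[0,-1,0,0,0,0],[0,-1,0,0,0,0],[0,-1,0,0,0,0],[0,-1,0,0,0,0],[0,-1,0,0,0,0],[0,-1,0,0,0,0],[0,-0.7,0,0,0,0],[0,0,0,0,0,0],[0,0,0,0,0,0]]' 0
python3 look.py l7 0 83 90
```

```text
clock: 14.03
tool_pos: [591.5, 186.8, 100.6]
orientation: [[-0.998, -0.057, 0.001], [-0.057, 0.998, 0.0], [-0.001, 0.0, -1.0]]
ft_force: [0.3, -0.3, -0.4]
finger_gap: -0.001
clk 14.1333 tray tcp [-1.000e-01  9.880e+01  1.005e+02] F [ 0.2 -0.  -0.4] gap -0.0 yaw -176.65
delta tool cm [-0.   -1.58  1.05]
```

View pics/l7.png

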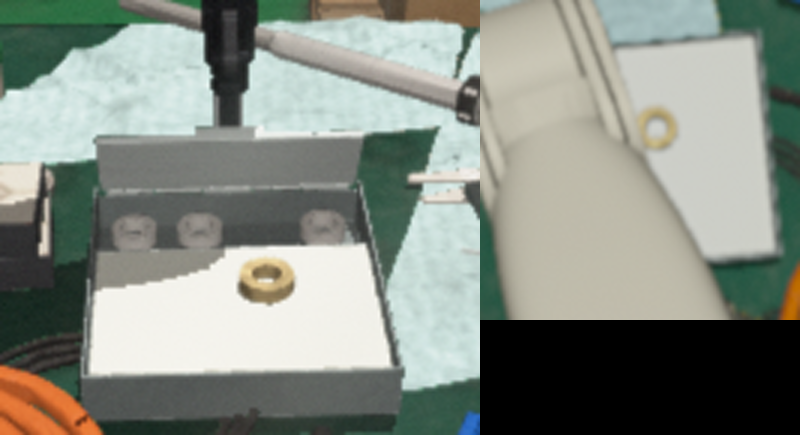

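```bash
python3 -m handwheel '[[0,-0.8,0.5,0,0,0],[0,-0.8,0.5,0,0,0],[0,-0.6,0.7,0,0,0],[0,-0.6,0.7,0,0,0],[0,-0.4,0.8,0,0,0],[0,-0.3,0.8,0,0,0],[0,-0.2,0.6,0,0,0],[0,-0.1,0.6,0,0,0],[0,0,0,0,0,0],[0,0,0,0,0,0]]' 0
python3 look.py l8 0 60 42.5
```

```text
clock: 14.97
tool_pos: [593.4, 149.5, 48.0]
orientation: [[-0.998, -0.058, 0.0], [-0.058, 0.998, 0.0], [-0.0, 0.0, -1.0]]
ft_force: [0.5, -1.8, -0.3]
finger_gap: 0.001
clk 15.0667 tray tcp [ 0.5 60.9 49. ] F [-0.2  0.9 -0.2] gap -0.0 yaw -176.65
delta tool cm [ 0.05 -0.09  0.65]
```

View pics/l8.png

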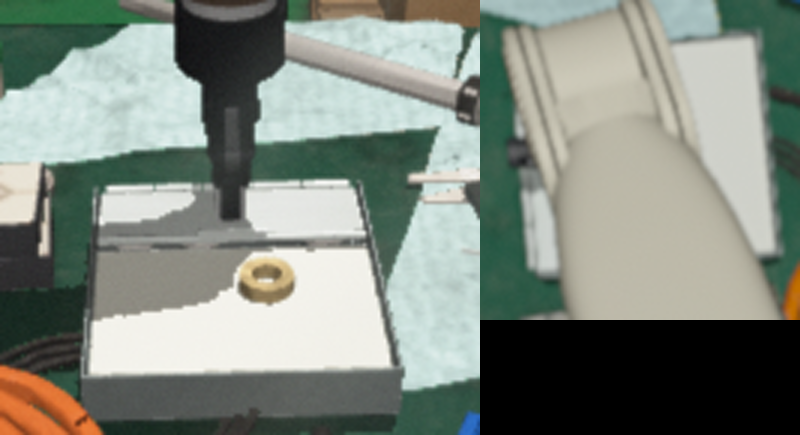

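Nearly shut. Now press down in small steps and watch the force.

```bash
python3 -m handwheel '[[0,0,0.3,0,0,0],[0,0,0.3,0,0,0],[0,0,0.2,0,0,0],[0,0,0,0,0,0],[0,0,0,0,0,0]]' 0
```

```text
clock: 15.48
tool_pos: [594.5, 149.8, 42.5]
orientation: [[-0.998, -0.058, 0.003], [-0.058, 0.998, 0.001], [-0.004, 0.001, -1.0]]
ft_force: [-2.9, -0.2, 8.4]
finger_gap: -0.003
```

```bash
python3 -m handwheel '[[0,0,0.2,0,0,0],[0,0,0.2,0,0,0],[0,0,0,0,0,0],[0,0,0,0,0,0]]' 0
python3 look.py l9 0 60 42.5
```

```text
clock: 15.82
tool_pos: [595.4, 150.1, 42.3]
orientation: [[-0.998, -0.058, 0.007], [-0.058, 0.998, 0.002], [-0.007, 0.001, -1.0]]
ft_force: [-8.0, -2.0, 25.9]
finger_gap: -0.001
clk 15.9167 tray tcp [ 1.7 61.1 42.3] F [-7.6 -1.8 25.8] gap -0.0 yaw -176.66
delta tool cm [ 0.17 -0.11 -0.02]
```

The plate holds firm at 26 N with z at 42.3, so it is on its stop. I'll lift away and check.

```bash
python3 -m handwheel '[[0,0,-1,0,0,0],[0,0,-3,0,0,0],[0,0,-3.5,0,0,0],[0,0,-3.5,0,0,0],[0,0,-3.5,0,0,0],[2,-3,-2,0,0,0],[2,-3,0,0,0,0],[2,-3,0,0,0,0],[2,-3,0,0,0,0],[2,-3,0,0,0,0],[2,-3,0,0,0,0],[2,-3,0,0,0,0],[2,-3,0,0,0,0],[2,-3,0,0,0,0],[0,0,0,0,0,0],[0,0,0,0,0,0]]' 0
python3 look.py l10 0 60 42.5
python3 - <<'E'
from h import *
s,T=pickle.load(open("l10.pkl","rb"))
R=np.array(T["R"]);c=-R.T@T["t"]
for tx in (-70,-30,30,70):
  for ty in (55,70,100):
    p=world([tx,ty,42.5]);q=R@p+T["t"];u=int(round(q[0]/q[2]*T["fx"]+T["cx"]));v=int(round(q[1]/q[2]*T["fy"]+T["cy"]))
    z=T["range_z"][v,u];w=R.T@(np.array([(u-T["cx"])/T["fx"]*z,(v-T["cy"])/T["fy"]*z,z])-T["t"]);print(tx,ty,"z",w[2].round(1))
E
```

```text
clock: 17.25
tool_pos: [428.8, -131.9, 201.6]
orientation: [[-0.999, -0.054, 0.002], [-0.054, 0.999, 0.0], [-0.002, 0.0, -1.0]]
ft_force: [-0.4, -0.3, 0.1]
finger_gap: -0.002
clk 17.35 tray tcp [-178.8 -209.8  201.5] F [0.4 0.4 0.1] gap -0.01 yaw -176.68
delta tool cm [-17.93  26.92  15.95]
-70 55 z 38.8
-70 70 z 38.3
-70 100 z 44.8
-30 55 z 39.3
-30 70 z 39.3
-30 100 z 41.1
30 55 z 38.1
30 70 z 41.1
30 100 z 38.6
70 55 z 41.2
70 70 z 43.7
70 100 z 44.0
```

View pics/l10.png

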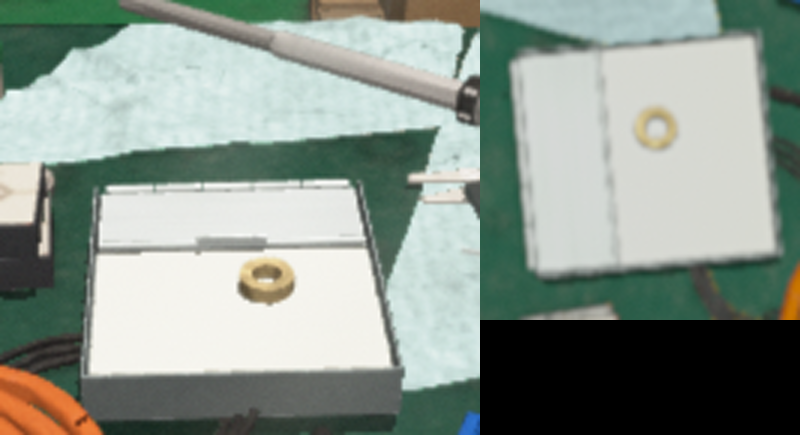

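```bash
python3 -c "
from workcell import robot
print(robot.finish_job())"
```

```text
the job is handed in; nothing more can be done
None
```

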